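# Uncouple the jet lance from the bench water point and put it away

### The job

Take the slim, pointed jet lance off its spring-sleeve quick coupler: clear the wooden block out of its way, draw the coupler's sleeve back until the lance pops out and let the sleeve snap home again. Then draw the lance out and lay it (do not drop it) flat in the empty bay of the grey tool tray. Leave the round-headed rose coupled and its coupler alone, keep the block standing on the table, and do not disturb the other things.

Things in the scene. Friction and masses are not known exactly. Their poses are not given: they have to be found in the camera images.
- lance_coupler: Fixed quick coupler holding the jet lance, on a steel base plate 190 x 50 x 8 mm. Origin: on the table straight below the coupler's mouth. Axis level, 65 mm above the table. Mouth faces along -x of this body; +x runs back along the axis: sleeve, grey post (64 to 98 mm behind the mouth, 50 mm wide, 90 mm high), brass pipe (to 124 mm, 77 mm high).
- lance_saddles (a point): On the coupler's axis, 40 mm ahead of its mouth, midway between two aluminium saddles (8 mm thick, 30 mm wide, at x = +32 and -32 mm from here, +x to the mouth) that carry the lance's barrel. Their side lips rise to 63 mm above the table. Between them, 56 mm, the barrel is free for fingers from above.
- lance_sleeve (a joint): Travel in m of the brass spring sleeve of the lance's coupler: 0 = home (forward), 0.013 = back at its hard stop, along +x of lance_coupler. Spring about 5 N at home, 11 N at the stop. Past 7 to 8 mm hidden catches free the lance, and a weak spring (1.7 N) pushes it 16 mm out in about 0.4 s; if something stands in its way it topples that or jams.
- lance_sleeve_flange (a point): On the sleeve's axis, in the plane of the front (mouth side) face of its flange; moves with the sleeve, 34 mm behind the mouth when home. The sleeve is a tube of 30 mm diameter from 2 to 34 mm behind the mouth; behind it the flange, a disc 54 mm in diameter, 7 mm thick: a 12 mm step all round, on which fingertips laid over or beside the tube can push the sleeve back.
- lance: Loose jet lance, 90 g. Origin on its axis, in the plane of the mouth when coupled; +x to its tail. Barrel 20 mm diameter, x -1 to -78 mm; hexagon collar 20 mm across flats to -90; pointed tip to -102; tail 14 mm diameter, 0 to +23. Along x of lance_coupler it reads 0 coupled, -16 mm popped out, with 7 mm of tail still in the mouth: draw it 10 mm further along -x before lifting.
- lance_mid (a point): Point on the lance's axis 40 mm ahead of its origin (towards the tip), near its centre of mass; axes as the lance.
- block: Loose block of plain light wood standing on the table right in front of the lance's tip, 5 to 11 mm from it, 40 mm (its x, roughly along the lance) x 66 mm (its y, across) x 84 mm high, 0.28 kg. Origin: centre of its underside. It may be pushed or lifted anywhere clear on the table but must stay upright.
- rose_coupler: The second, identical coupler with the same axes and sizes; it holds the rose and is to be left alone.
- rose: Rose nozzle coupled in rose_coupler: like the lance but ending in a round flared head of 48 mm diameter from 78 to 102 mm ahead of the mouth. Origin and axes as the lance. To be left coupled.
- rose_sleeve (a joint): Travel of the rose coupler's sleeve, 0 = home. To be left alone.
- tray: Fixed grey plastic tool tray, 200 mm (its x) x 165 mm (its y), open on top, walls 34 mm high and 5 mm thick, floor 5 mm above the table. A divider of 5 mm along its x, at y = 0, makes two bays, each 190 x 75 mm. Origin: centre of its underside. The bay on its -y side holds a wooden-handled tool, the one on its +y side is empty.
- tray_bay (a point): Centre of the floor of the empty bay, axes as the tray (x along the bay). A lance lying on the floor has its axis 10 mm above this point.
- rake: Wooden-handled tool, 150 mm long, lying in the other bay; leave it alone.
- pot: Terracotta pot, 80 mm diameter, 60 mm high, between or beside the couplers; bystander. Origin: centre of its underside.
- spool: Copper wire spool, 56 mm diameter, 34 mm high; bystander. Origin: centre of its underside.
- feed: White bottle, 60 mm diameter, 130 mm high; bystander. Origin: centre of its underside.
- offcut: Wooden offcut lying flat, 90 x 45 x 40 mm; bystander. Origin: centre of its underside.
- jar: Small grey lidded jar, 46 mm diameter, 45 mm high; bystander. Origin: centre of its underside.
- tin: Small steel tin, 40 mm diameter, 42 mm high, between the couplers; bystander. Origin: centre of its underside.
- brush: Brush lying flat, 180 mm long along its x; bystander. Origin: centre of its underside.

How it is judged:
By the outcome, as a careful person would: the job done as asked, in the order asked, and still so for the second after the job is handed in, with the robot touching nothing.
It also fails if it takes over 59 s, if anything falls off the work surface, if the arm or the gripper's body presses on something with over 40 N, if the wrist force passes 120 N, or if a joint passes its speed limit or range.

### The arm

A 6-joint arm with a two-finger parallel gripper is mounted at the origin on the work surface. World frame = base frame: x ahead of the robot, y to its left, z up, the work surface at z = 0. Lengths are in mm, angles in rad, forces in N, time in s.
With the tool pointing down it reaches from about 325 to 900 mm from the base axis. Payload 6.1 kg.
Tool frame: the origin (TCP) lies on the centre line of the jaws, within the pads' length; the fingertips stand 25 mm ahead of it and the grasp point (between the pads) lies 6 mm ahead of it; x points along the fingers, y is the direction in which the jaws open and shut, and the axes are right-handed (so a half turn about x gives the same grasp; the last joint's range is limited). The gripper opens to 85 mm and grips with 20 to 120 N. Pads are 22 mm wide; open, the fingers measure 114 mm over their backs; the gripper's body (76 mm by 85 mm) begins 54 mm behind the grasp point. The pads swing forward as they close: fully open they stand 13 mm farther back than shut.
Start: joints at [1.122, 0.22, 1.526, -0, 1.395, -0.126], TCP at [198.263, 592.712, 256.3] pointing down, gripper open.
Joint ranges: [-2.98, 2.98], [-0.91, 2.08], [0.09, 2.57], [-1.24, 4.39], [0.2, 2.65], [-2.68, 2.68]. Speed limits (rad/s): [2.57, 2.57, 3.01, 3.14, 3.14, 3.14].

### API

Orientations are given as a 3x3 rotation matrix whose columns are the frame's x, y, z axes.
In Python, from bench import * gives the robot as it stands.
- The arm moves only by the tool move_arm, never from a script. Its arguments are lists of equal length, an entry for each row: "hand": the closure, from 0 (fully open) to 1 (shut); "slide": the shift along the tool's x, y, z in mm, a list of three; "angular": the turn, a rotation vector about the tool's x, y, z in degrees, a list of three. In form: {"hand": [hand, ...], "slide": [[dx, dy, dz], ...], "angular": [[wx, wy, wz], ...]}. A call has exactly 8 rows; each row is the pose to reach, as a shift and turn from the pose commanded when the call began, along the tool's axes at that moment; what a row does not reach only later rows make up. A row lasts 1/8 s, in which the tool goes at most 62.5 mm and 10.7 degrees, less where a joint would pass 70% of its speed; a pose out of reach is approached as far as the arm can. A call with a gripper value outside its range is refused whole. The fingers move at their own pace and stop on an object; "newtons" is the grip in N (left out, the last holds). Time passes only in rows, so rows that repeat a pose let the fingers close, or fill a call up. It gives the time, the measured TCP pose, the force and the opening at its end, in the units of the state.
- state(): the state, without advancing time (a new reading comes with each control period).
- snapshot(name): name is "side" or "top"; returns a dict with "frame" (400x640x3 uint8, blue, green, red), "z_map" (400x640 float32, mm along the optical axis (not along the pixel's ray), 0 where there is no reading), "fovy" (degrees; the focal length in pixels is half the picture's height over the tangent of half this angle, whatever the lens; pixels are square), "cx", "cy" (the principal point, pixels), "R" (3x3) and "t" (3): a world point X has camera coordinates R X + t. Camera axes: x right, y down, z forward; pixel columns grow to the right and rows downward; lengths in mm; the calibration is good to about 2 mm. A picture is of the moment at which its call begins.
- job_done(): hands the job in, once; it reports no verdict.
Trained networks look in a picture, given as the dict that the camera call returned (one of the last four; its "shot" number tells which), for a name from the list of things; names that differ only in an ending like _2 or _b are one class to them, and where a whole thing is asked for, a point or a joint stands for the part that bears it (a point fixed in the world has none). Each returns a list of dicts, best first, with "p" (0 to 1); they miss things now and then, are a little off and sometimes report something else, mostly with a low value. They report only what shows in the picture. A call takes as long as a camera call.
- regions_of(query, picture): "mask" (400x640 bool, what is visible of it) and "rect" ([left, top, right, bottom] in pixels, round what is visible of it).
The state is a dict: "time_s": time; "joints": joint angles; "qd": joint speeds; "tau": joint torques, N m; "position": TCP position; "ee_rot": TCP orientation; "ft_force": force on the tool from outside, world axes, zero at the start; "moment": the same for the moment, N m; "width": finger opening in mm.
Only numpy, scipy, OpenCV 4.12 (cv2) and the standard library are available. Lean on these libraries where they do the work, as an engineer would, in place of code of your own. Each camera call takes 0.05 s, during which the arm holds its last target.

## Working session

There is one attempt and no reset: what is moved stays moved. The work goes in short steps, Python scripts to look and compute and a tool call to move; the robot and the scene stay as the last step left them, time stands still between calls to the robot, and variables do not carry over. Pictures are saved under pics/ and viewed, and the job is handed in when it is done.

Besides the shell and the picture viewer there is one more tool, called as name(argument=value, ...), one argument or row to a line, values as JSON. move_arm: Moves the arm, as the interface text tells. Its arguments: {"type":"object","properties":{"hand":{"type":"array","items":{"type":"number"}},"slide":{"type":"array","items":{"type":"array","items":{"type":"number"}}},"angular":{"type":"array","items":{"type":"array","items":{"type":"number"}}},"newtons":{"type":"number"}},"required":["hand","slide","angular"]}

```bash
mkdir -p pics; ls
python3 - <<'E'
from bench import *
import cv2,numpy as np,pickle
s=state(); print({k:np.round(v,3).tolist() for k,v in s.items()})
for n in("top","side"):
    p=snapshot(n); cv2.imwrite(f"pics/{n}0.png",p["frame"]); pickle.dump(p,open(f"{n}0.pkl","wb"))
    print(n,p["fovy"],p["cx"],p["cy"],p["shot"],np.round(p["R"],3).tolist(),np.round(p["t"],1))
E
```

```text
pics
{'time_s': 0.0, 'joints': [1.122, 0.221, 1.528, 0.0, 1.395, -0.126], 'qd': [-0.002, -0.001, 0.001, 0.0, -0.001, 0.002], 'tau': [-0.002, -49.69, -38.94, -0.0, 0.011, -0.0], 'position': [197.997, 592.232, 255.212], 'ee_rot': [[-0.001, 0.317, 0.948], [-0.002, 0.948, -0.317], [-1.0, -0.002, -0.0]], 'ft_force': [0.252, -1.082, 0.04], 'moment': [-0.028, -0.019, 0.013], 'width': 85.504}
top 53.64907565998134 325.52826767845727 206.5721314312306 1 [[0.016, -1.0, 0.013], [-0.996, -0.017, -0.088], [0.088, -0.011, -0.996]] [  17.7  603.5 1107. ]
side 51.52607606011165 310.27061536898964 199.81127270333295 2 [[0.704, -0.71, -0.005], [-0.517, -0.508, -0.689], [0.487, 0.488, -0.724]] [-416.3  384.3  887.7]
```

View pics/top0.png

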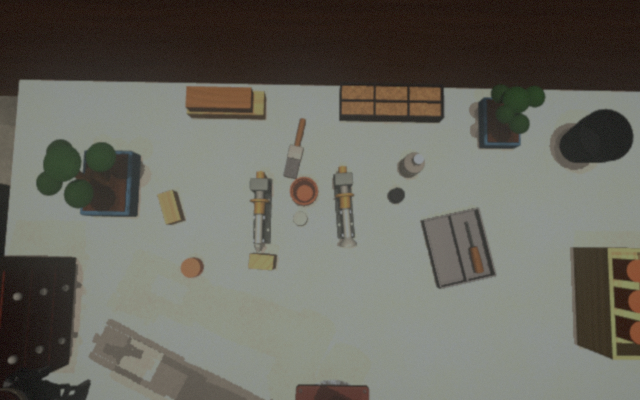

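View pics/side0.png

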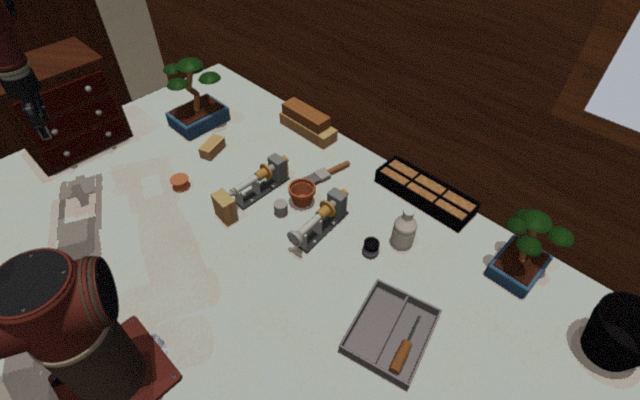

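The top view shows the lance coupler at about (260,205), the block in front of its tip at (261,261), the rose coupler at (345,205) and the tray at (457,247), with its empty left bay at about (440,250). Next I'll segment and measure.

```bash
cat > h.py <<'E'
from bench import *
import cv2,numpy as np
def cloud(p):
    f=200/np.tan(np.radians(p["fovy"])/2)
    z=p["z_map"]; v,u=np.mgrid[0:400,0:640]
    C=np.stack([(u-p["cx"])/f*z,(v-p["cy"])/f*z,z],-1)
    return (C-p["t"])@p["R"]   # R^T (C-t)
def proj(p,X):
    f=200/np.tan(np.radians(p["fovy"])/2)
    c=np.asarray(X)@np.asarray(p["R"]).T+p["t"]
    return np.stack([c[...,0]/c[...,2]*f+p["cx"],c[...,1]/c[...,2]*f+p["cy"]],-1)
E
python3 - <<'E'
from h import *
for n in("top","side"):
    p=snapshot(n); W=cloud(p)
    for q in ["lance_coupler","lance_sleeve","lance","block","rose_coupler","rose","tray","rake","pot","spool","feed","offcut","jar","tin","brush"]:
        for r in regions_of(q,p)[:2]:
            m=r["mask"]&(p["z_map"]>0)
            if m.sum()==0: print(q,'empty');continue
            X=W[m]; 
            print(n,q,round(r["p"],2),np.array(r["rect"]).round().tolist(),m.sum(),"med",np.median(X,0).round(),"lo",np.percentile(X,3,0).round(),"hi",np.percentile(X,97,0).round())
E
```

```text
top lance_coupler 0.66 [252.0, 169.0, 271.0, 246.0] 1000 med [617. 202.  71.] lo [508. 187.   3.] hi [686. 234.  92.]
top lance_coupler 0.32 [255.0, 218.0, 265.0, 250.0] 184 med [532. 211.  73.] lo [483. 204.  64.] hi [567. 221.  78.]
top lance_sleeve 0.52 [252.0, 201.0, 269.0, 213.0] 160 med [597. 210.  78.] lo [578. 195.  60.] hi [612. 227.  90.]
top lance 0.4 [391.0, 189.0, 404.0, 205.0] 166 med [ 638. -171.   44.] lo [ 621. -189.   18.] hi [ 655. -155.   49.]
top block 0.8 [247.0, 252.0, 274.0, 268.0] 433 med [449. 196.  83.] lo [428. 167.  21.] hi [468. 231.  87.]
top rose_coupler 0.71 [333.0, 168.0, 353.0, 241.0] 1082 med [629. -18.  69.] lo [525. -50.  -0.] hi [706.   4.  92.]
top rose_coupler 0.67 [253.0, 198.0, 268.0, 212.0] 154 med [602. 207.  79.] lo [581. 191.  60.] hi [615. 225.  92.]
top tray 0.81 [425.0, 208.0, 496.0, 289.0] 4048 med [ 495. -352.    6.] lo [ 393. -443.    1.] hi [ 590. -268.   35.]
top tray 0.66 [254.0, 216.0, 263.0, 249.0] 243 med [529. 211.  73.] lo [483. 202.  62.] hi [570. 221.  77.]
top rake 0.62 [472.0, 244.0, 484.0, 275.0] 246 med [ 461. -402.  
[... 2958 characters left out ...]
[ 598. -269.   35.]
side feed 0.63 [392.0, 206.0, 418.0, 253.0] 778 med [ 710. -224.   80.] lo [ 697. -244.   11.] hi [ 735. -196.  132.]
side offcut 0.96 [199.0, 134.0, 225.0, 162.0] 517 med [589. 458.  36.] lo [551. 436.   1.] hi [643. 499.  44.]
side jar 0.73 [362.0, 237.0, 379.0, 260.0] 341 med [ 634. -180.   42.] lo [ 620. -196.    0.] hi [ 672. -157.   49.]
side tin 0.53 [273.0, 201.0, 289.0, 218.0] 221 med [564.  91.  38.] lo [551.  80.   4.] hi [583. 113.  46.]
side tin 0.28 [392.0, 207.0, 418.0, 249.0] 830 med [ 710. -223.   78.] lo [ 697. -244.    6.] hi [ 737. -192.  131.]
side brush 0.57 [306.0, 161.0, 352.0, 184.0] 345 med [765. 109.  19.] lo [720.  94.   8.] hi [857. 143.  23.]
```

Run:
```python
from h import *
for n in("top","side"):
    p=snapshot(n); W=cloud(p).reshape(-1,3)[p["z_map"].ravel()>0]
    def box(x0,x1,y0,y1,z0,z1):
        return W[(W[:,0]>x0)&(W[:,0]<x1)&(W[:,1]>y0)&(W[:,1]<y1)&(W[:,2]>z0)&(W[:,2]<z1)]
    T=box(300,420,100,330,-20,20); print(n,"table",np.median(T[:,2]).round(2))
    for nm,b in (("post",(630,690,170,250,87,97)),("blocktop",(410,480,150,250,80,95)),("tray rim",(380,610,-460,-255,29,40))):
        A=box(*b); r=cv2.minAreaRect(A[:,:2].astype(np.float32)); print(n,nm,len(A),np.round(r[0],1),np.round(r[1],1),round(r[2],1),np.median(A,0).round(1))
    # lance crest/ barrel per x slice
    for x in range(480,640,8):
        A=box(x,x+8,180,240,50,100)
        if len(A): print(n,x,len(A),"zmax",A[:,2].max().round(1),"y at top",np.mean(A[A[:,2]>A[:,2].max()-3][:,1]).round(1),"y",A[:,1].min().round(1),A[:,1].max().round(1))
```

```text
top table -0.41
top post 194 [656.2 211.3] [32.9 46.9] 0.4 [658.3 212.2  89.9]
top blocktop 359 [447.3 200.5] [66.5 39.8] 85.8 [448.  201.3  83.6]
top tray rim 663 [ 492.9 -353.4] [200.1 167.6] 13.6 [ 473.1 -375.4   32.7]
top 480 17 zmax 74.4 y at top 209.5 y 202.7 219.0
top 488 24 zmax 77.5 y at top 214.5 y 200.3 222.0
top 496 18 zmax 75.8 y at top 212.6 y 197.7 225.6
top 504 31 zmax 77.9 y at top 210.6 y 196.8 225.7
top 512 21 zmax 77.8 y at top 212.2 y 203.6 219.2
top 520 21 zmax 77.6 y at top 212.9 y 202.9 220.0
top 528 21 zmax 78.5 y at top 212.5 y 203.1 220.3
top 536 22 zmax 76.1 y at top 211.8 y 202.0 220.3
top 544 24 zmax 77.7 y at top 209.4 y 201.5 221.1
top 552 24 zmax 77.7 y at top 211.6 y 202.4 221.1
top 560 29 zmax 78.0 y at top 214.5 y 197.8 224.8
top 568 24 zmax 78.1 y at top 208.5 y 197.9 224.7
top 576 33 zmax 82.4 y at top 212.8 y 197.1 224.0
top 584 33 zmax 83.1 y at top 212.3 y 197.3 224.1
top 592 29 zmax 82.2 y at top 210.7 y 197.4 224.2
top 600 32 zmax 81.8 y at top 212.1 y 197.7 224.9
top 608 67 zmax 93.2 y at top 211.2 y 185.2 235.3
top 616 19 zmax 80.6 y at to
[... 667 characters left out ...]
zmax 77.0 y at top 208.6 y 201.9 216.4
side 536 19 zmax 78.0 y at top 210.8 y 201.5 217.0
side 544 14 zmax 79.6 y at top 208.7 y 200.6 214.7
side 552 21 zmax 79.3 y at top 209.4 y 201.6 216.4
side 560 25 zmax 77.8 y at top 208.0 y 195.7 220.3
side 568 25 zmax 77.4 y at top 210.7 y 195.5 216.0
side 576 32 zmax 82.3 y at top 209.0 y 194.9 224.0
side 584 25 zmax 82.2 y at top 209.4 y 196.3 222.4
side 592 24 zmax 83.2 y at top 209.8 y 195.6 222.0
side 600 25 zmax 83.8 y at top 209.3 y 195.0 219.8
side 608 81 zmax 95.1 y at top 207.5 y 181.8 236.9
side 616 17 zmax 91.5 y at top 206.8 y 186.2 227.8
side 624 8 zmax 78.2 y at top 209.4 y 200.2 210.3
side 632 16 zmax 80.2 y at top 208.1 y 200.3 224.7
```

Run:
```python
from h import *
a=cv2.resize(snapshot("top")["frame"][150:280,210:370],(800,650),interpolation=cv2.INTER_CUBIC)[:600]
b=cv2.resize(snapshot("side")["frame"][140:240,200:360],(800,500),interpolation=cv2.INTER_CUBIC)
cv2.imwrite("pics/t1.png",a);cv2.imwrite("pics/s1.png",b)
```

```text
(no output)
```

View pics/t1.png

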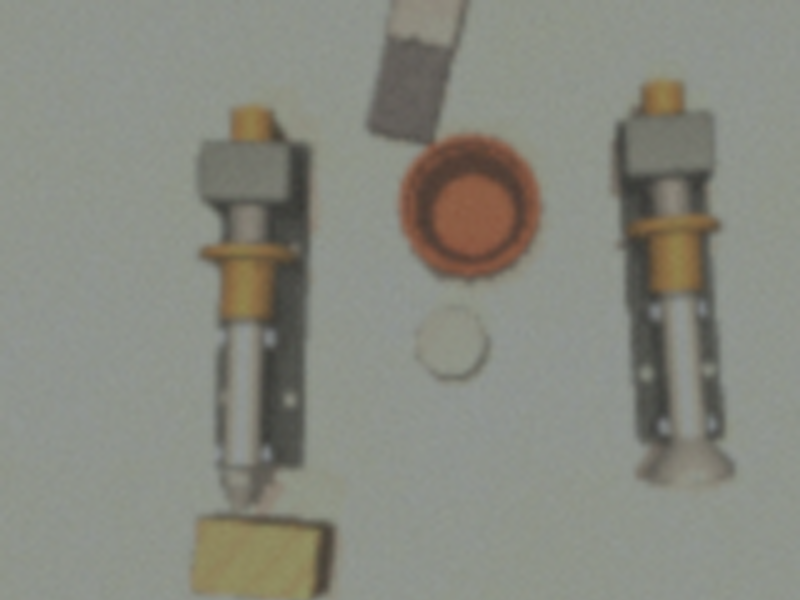

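View pics/s1.png

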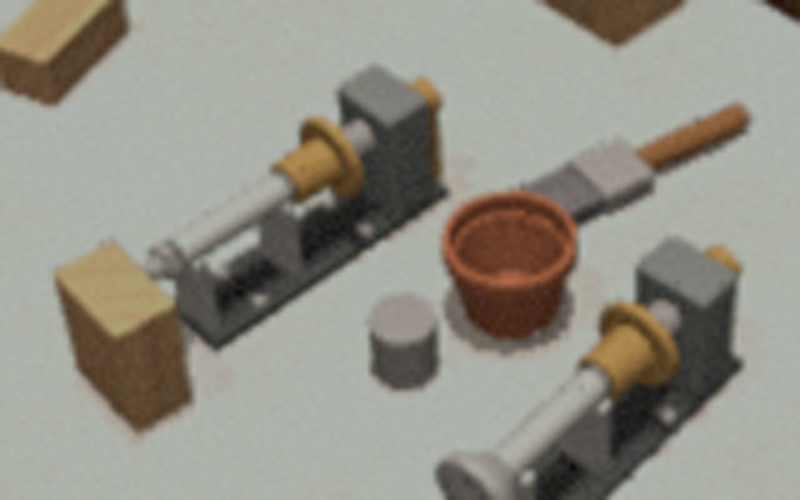

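The lance coupler lies almost along world +x: axis y is about 210.5, the mouth about x 576.5 and the lance tip about x 474. The block is at (448,200) with yaw about -4°, and the tray at (493.5,-353.5) with yaw about 13.6°. I'll write a small helper that turns world targets into tool-frame shifts.

```bash
cat > pl.py <<'E'
import sys,numpy as np
# usage: pl.py x y z psi  X Y Z PSI  (commanded start -> target), tool down, psi=yaw deg of tool y
a=list(map(float,sys.argv[1:9]))
c,s=np.cos(np.radians(a[3])),np.sin(np.radians(a[3]))
d=np.array(a[4:7])-a[:3]
y=np.array([c,s,0]);x=np.array([0,0,-1.]);z=np.cross(x,y)
print("slide",np.round([d@x,d@y,d@z],1),"wx",round(-(a[7]-a[3]),1),"dist",np.linalg.norm(d).round(1))
E
python3 pl.py 198.3 592.7 256.3 71.5 448 200 180 85.8
```

```text
slide [  76.3 -293.2  361.4] wx -14.3 dist 471.6
```

move_arm(
  hand=[0,0,0,0,0,0,0,0],
  slide=[
    [0,-30,40],
    [0,-75,92],
    [10,-120,146],
    [25,-165,202],
    [40,-210,256],
    [55,-250,308],
    [70,-280,345],
    [76.3,-293.2,361.4],
  ],
  angular=[
    [-2,0,0],
    [-4,0,0],
    [-6,0,0],
    [-8,0,0],
    [-10,0,0],
    [-12,0,0],
    [-14,0,0],
    [-14.3,0,0],
  ],
  newtons=40,
)

```text
time_s: 2.9
position: [449.0, 197.9, 179.8]
ee_rot: [[0.001, 0.074, 0.997], [0.0, 0.997, -0.074], [-1.0, 0.0, 0.001]]
ft_force: [0.3, 0.3, 0.4]
width: 85.0
```

move_arm(
  hand=[0,0,0,0,0.5,0.5,0.5,0.5],
  slide=[
    [20,0,0],
    [60,0,0],
    [100,0,0],
    [118,0,0],
    [118,0,0],
    [118,0,0],
    [118,0,0],
    [118,0,0],
  ],
  angular=[
    [0,0,0],
    [0,0,0],
    [0,0,0],
    [0,0,0],
    [0,0,0],
    [0,0,0],
    [0,0,0],
    [0,0,0],
  ],
)

```text
time_s: 3.9
position: [448.3, 200.1, 62.6]
ee_rot: [[0.001, 0.073, 0.997], [0.0, 0.997, -0.073], [-1.0, 0.0, 0.001]]
ft_force: [-0.9, 0.1, -4.2]
width: 65.6
```

move_arm(
  hand=[0.5,0.5,0.5,0.5,0.5,0.5,0.5,0.5],
  slide=[
    [-8,0,-4],
    [-15,0,-15],
    [-15,0,-40],
    [-15,0,-65],
    [-15,0,-83],
    [-10,0,-88],
    [-4,0,-88],
    [-0.5,0,-88],
  ],
  angular=[
    [0,0,0],
    [0,0,0],
    [0,0,0],
    [0,0,0],
    [0,0,0],
    [0,0,0],
    [0,0,0],
    [0,0,0],
  ],
)

```text
time_s: 4.9
position: [360.7, 206.4, 62.2]
ee_rot: [[0.0, 0.073, 0.997], [0.0, 0.997, -0.073], [-1.0, 0.0, 0.0]]
ft_force: [-0.2, 0.2, -3.7]
width: 65.7
```

move_arm(
  hand=[0.5,0.5,0,0,0,0,0,0],
  slide=[
    [0,0,0],
    [0.3,0,0],
    [0.3,0,0],
    [0.3,0,0],
    [-10,0,0],
    [-50,0,0],
    [-90,0,0],
    [-120,0,0],
  ],
  angular=[
    [0,0,0],
    [0,0,0],
    [0,0,0],
    [0,0,0],
    [0,0,0],
    [0,0,0],
    [0,0,0],
    [0,0,0],
  ],
)

```text
time_s: 5.9
position: [360.9, 206.7, 185.4]
ee_rot: [[0.003, 0.073, 0.997], [0.001, 0.997, -0.073], [-1.0, 0.001, 0.003]]
ft_force: [0.7, 0.1, -0.8]
width: 85.8
```

```bash
python3 - <<'E'
from h import *
print(state()["position"],state()["width"])
p=snapshot("side");cv2.imwrite("pics/s2.png",p["frame"])
W=cloud(p)
for r in regions_of("block",p)[:2]:
    m=r["mask"]&(p["z_map"]>0); X=W[m]; print(r["p"],r["rect"],np.percentile(X,3,0).round(),np.percentile(X,97,0).round())
E
python3 pl.py 360 206.5 182 85.8  596 210.5 165 90
```

```text
[360.87781431 206.70653413 185.35250911] 85.83708211641347
0.69 [187.3, 201.5, 212.5, 241.5] [342. 173.  10.] [380. 231.  88.]
slide [ 17.   21.3 235.1] wx -4.2 dist 236.6
```

View pics/s2.png

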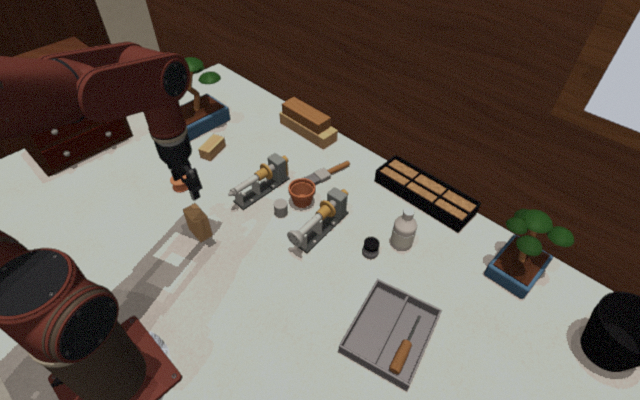

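The block stands upright at about (200,222), world (361,206), well clear of the lance. Next I'll go above the sleeve.

move_arm(
  hand=[0,0,0,0,0,0,0,0],
  slide=[
    [3,4,25],
    [8,8,75],
    [12,12,125],
    [15,16,175],
    [17,19,215],
    [17,21.3,235],
    [17,21.3,235],
    [17,21.3,235],
  ],
  angular=[
    [0,0,0],
    [-1,0,0],
    [-2,0,0],
    [-3,0,0],
    [-4.2,0,0],
    [-4.2,0,0],
    [-4.2,0,0],
    [-4.2,0,0],
  ],
)

```text
time_s: 7.0
position: [595.0, 210.5, 164.8]
ee_rot: [[-0.002, -0.0, 1.0], [-0.0, 1.0, 0.0], [-1.0, -0.0, -0.002]]
ft_force: [0.8, -0.1, 0.9]
width: 85.6
```

move_arm(
  hand=[0,0,0,0,0,0,0,0],
  slide=[
    [20,0,0],
    [50,0,0],
    [80,0,0],
    [93,0,0],
    [93,0,0],
    [93,0,0],
    [93,0,0],
    [93,0,0],
  ],
  angular=[
    [0,0,0],
    [0,0,0],
    [0,0,0],
    [0,0,0],
    [0,0,0],
    [0,0,0],
    [0,0,0],
    [0,0,0],
  ],
)

```text
time_s: 8.0
position: [596.8, 210.6, 73.5]
ee_rot: [[0.002, -0.0, 1.0], [0.0, 1.0, 0.0], [-1.0, 0.0, 0.002]]
ft_force: [-0.0, -0.7, 0.3]
width: 85.7
```

Run:
```python
from h import *
s=state();print(s["position"].round(1) if hasattr(s["position"],"round") else s["position"],s["width"],s["ft_force"])
a=snapshot("top")["frame"][150:270,200:360];b=snapshot("side")["frame"][130:230,200:360]
cv2.imwrite("pics/t3.png",cv2.resize(a,(800,600),interpolation=cv2.INTER_CUBIC));cv2.imwrite("pics/s3.png",cv2.resize(b,(800,500),interpolation=cv2.INTER_CUBIC))
```

```text
[596.8 210.6  73.5] 85.6680135467058 [-0.03577243 -0.67658616  0.28872105]
```

View pics/t3.png

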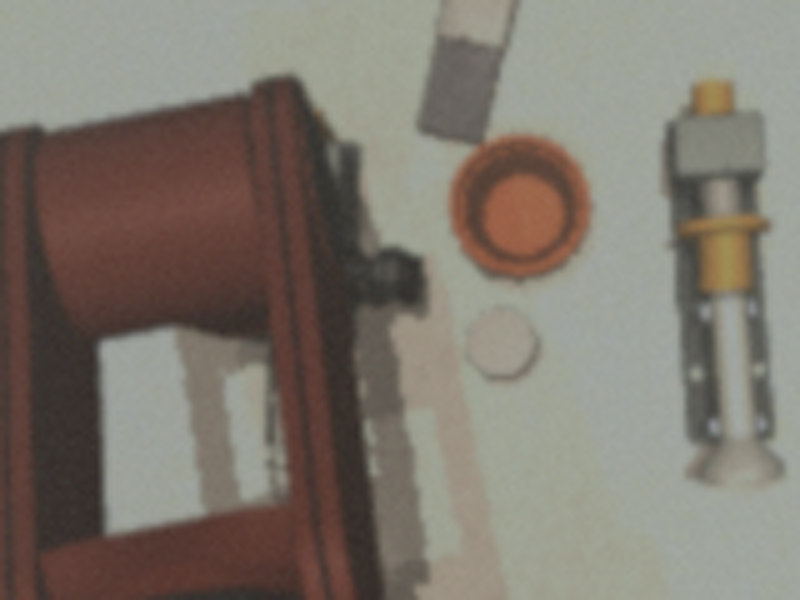

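View pics/s3.png

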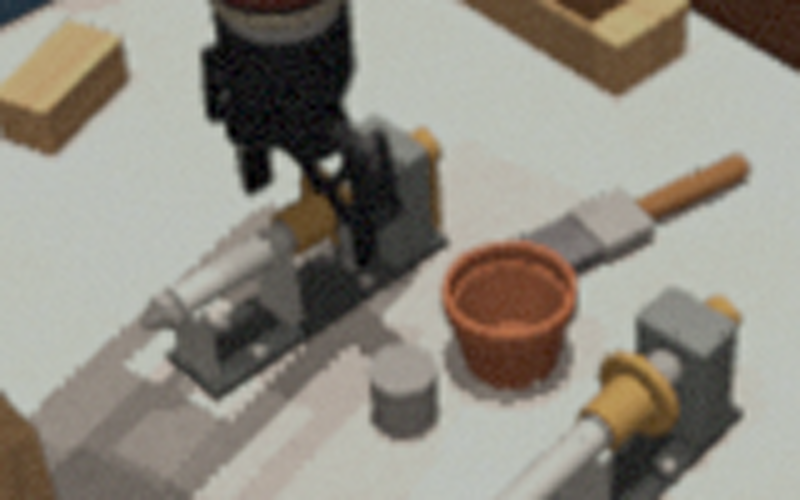

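The side view shows the fingers straddling the sleeve tube just ahead of the flange, at about (320,215) in the crop. I'll close the jaws onto the tube.

move_arm(
  hand=[0.3,0.6,0.9,0.9,0.9,0.9,0.9,0.9],
  slide=[
    [0,0,0],
    [0,0,0],
    [0,0,0],
    [0,0,0],
    [0,0,0],
    [0,0,0],
    [0,0,0],
    [0,0,0],
  ],
  angular=[
    [0,0,0],
    [0,0,0],
    [0,0,0],
    [0,0,0],
    [0,0,0],
    [0,0,0],
    [0,0,0],
    [0,0,0],
  ],
)

```text
time_s: 9.1
position: [596.1, 210.4, 72.6]
ee_rot: [[-0.0, -0.0, 1.0], [-0.0, 1.0, 0.0], [-1.0, -0.0, -0.0]]
ft_force: [-1.2, -2.6, 2.9]
width: 28.2
```

move_arm(
  hand=[0.9,0.9,0.9,0.9,0.9,0.9,0.9,0.9],
  slide=[
    [0,0,2],
    [0,0,4],
    [0,0,6],
    [0,0,8],
    [0,0,10],
    [0,0,11],
    [0,0,11],
    [0,0,11],
  ],
  angular=[
    [0,0,0],
    [0,0,0],
    [0,0,0],
    [0,0,0],
    [0,0,0],
    [0,0,0],
    [0,0,0],
    [0,0,0],
  ],
)

```text
time_s: 10.1
position: [605.5, 210.3, 72.5]
ee_rot: [[-0.004, -0.0, 1.0], [-0.001, 1.0, 0.0], [-1.0, -0.001, -0.004]]
ft_force: [-8.7, -2.7, 8.8]
width: 27.9
```

Run:
```python
from h import *
s=state();print(np.round(s["position"],1),s["width"],np.round(s["ft_force"],1))
p=snapshot("side");b=p["frame"][130:230,200:360]
cv2.imwrite("pics/s4.png",cv2.resize(b,(800,500),interpolation=cv2.INTER_CUBIC))
W=cloud(p).reshape(-1,3)
A=W[(W[:,0]>430)&(W[:,0]<560)&(abs(W[:,1]-210)<12)&(W[:,2]>58)&(W[:,2]<85)]
print("tip x",np.sort(A[:,0])[:8].round(1))
```

```text
[605.5 210.3  72.5] 27.94442317947771 [-8.7 -2.7  8.8]
tip x [459.4 461.4 461.5 462.3 462.5 463.3 463.8 463.9]
```

View pics/s4.png

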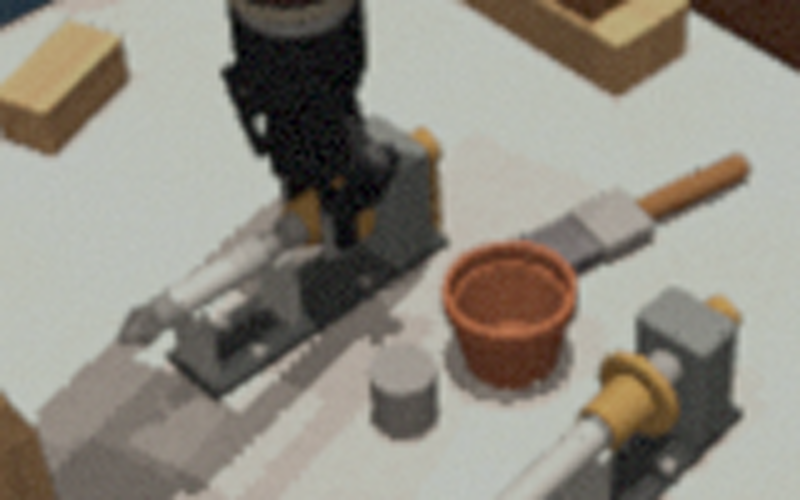

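The lance has popped out: its tip moved from about (150,310) to (130,325) in the crop, at x ≈ 459 against 474 before. I'll hold briefly, then open so the sleeve snaps home.

move_arm(
  hand=[0.9,0.9,0,0,0,0,0,0],
  slide=[
    [0,0,0],
    [0,0,0],
    [0,0,0],
    [0,0,0],
    [0,0,0],
    [0,0,0],
    [-20,0,0],
    [-60,0,0],
  ],
  angular=[
    [0,0,0],
    [0,0,0],
    [0,0,0],
    [0,0,0],
    [0,0,0],
    [0,0,0],
    [0,0,0],
    [0,0,0],
  ],
)

```text
time_s: 11.15
position: [606.2, 210.1, 132.4]
ee_rot: [[-0.003, 0.0, 1.0], [-0.001, 1.0, -0.0], [-1.0, -0.001, -0.003]]
ft_force: [0.5, -0.3, -0.2]
width: 85.5
```

Run:
```python
from h import *
s=state();print(np.round(s["position"],1),s["width"],np.round(s["ft_force"],1))
p=snapshot("side");b=p["frame"][130:230,200:360]
cv2.imwrite("pics/s5.png",cv2.resize(b,(800,500),interpolation=cv2.INTER_CUBIC))
W=cloud(p).reshape(-1,3)
A=W[(W[:,0]>430)&(W[:,0]<560)&(abs(W[:,1]-210)<12)&(W[:,2]>58)&(W[:,2]<85)]
print("tip x",np.sort(A[:,0])[:8].round(1))
F=W[(W[:,0]>590)&(W[:,0]<632)&(abs(W[:,1]-210)<30)&(W[:,2]>84)&(W[:,2]<96)];print("flange x",np.percentile(F[:,0],[5,50,95]).round(1))
for x in range(470,570,10):
    B=A[(A[:,0]>x)&(A[:,0]<x+10)]; print(x,B[:,2].max().round(1),B[:,1].min().round(1),B[:,1].max().round(1))
```

```text
[606.2 210.1 132.4] 85.54394121852005 [ 0.5 -0.3 -0.2]
tip x [458.9 460.5 461.4 461.9 461.9 463.4 463.6 463.7]
flange x [612.  614.3 618.4]
470 79.9 199.6 221.9
480 77.4 198.4 218.3
490 77.9 201.8 216.3
500 78.3 200.0 218.8
510 77.4 201.4 216.5
520 76.7 201.1 219.8
530 76.7 201.1 217.2
540 77.4 200.8 217.3
550 77.4 201.8 218.2Traceback (most recent call last):
  File "<stdin>", line 10, in <module>
    return umr_maximum(a, axis, None, out, keepdims, initial, where)
ValueError: zero-size array to reduction operation maximum which has no identity
```

View pics/s5.png

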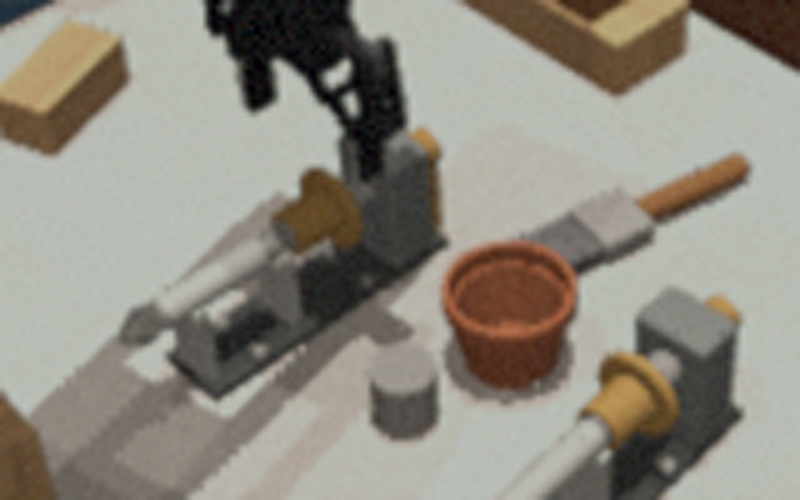

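The sleeve is home again (flange middle at x ≈ 614) and the lance rests on its saddles, popped out. I'll move over the barrel between the saddles and descend so the fingertips reach about 8 mm below the axis.

move_arm(
  hand=[0,0,0.2,0.3,0.3,0.3,0.3,0.3],
  slide=[
    [0,0,-20],
    [0,0,-50],
    [5,0,-68],
    [25,0,-68],
    [45,0,-68],
    [50,0,-68],
    [50,0,-68],
    [50,0,-68],
  ],
  angular=[
    [0,0,0],
    [0,0,0],
    [0,0,0],
    [0,0,0],
    [0,0,0],
    [0,0,0],
    [0,0,0],
    [0,0,0],
  ],
)

```text
time_s: 12.2
position: [539.8, 210.5, 82.8]
ee_rot: [[0.001, 0.0, 1.0], [0.0, 1.0, -0.0], [-1.0, 0.0, 0.001]]
ft_force: [-0.3, 0.4, 0.4]
width: 59.7
```

Run:
```python
from h import *
s=state();print(np.round(s["position"],1),s["width"],np.round(s["ft_force"],1))
p=snapshot("side");b=p["frame"][130:230,200:360]
cv2.imwrite("pics/s6.png",cv2.resize(b,(800,500),interpolation=cv2.INTER_CUBIC))
```

```text
[539.8 210.5  82.8] 59.712878788538646 [-0.3  0.4  0.4]
```

View pics/s6.png

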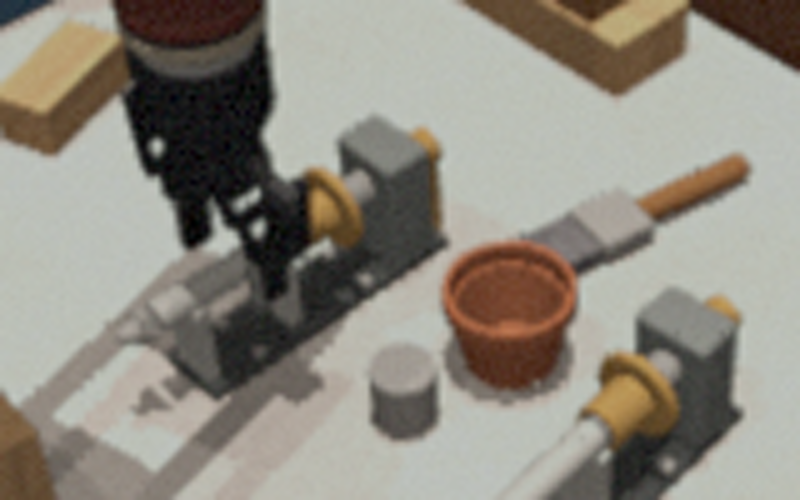

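The fingers straddle the barrel between the saddles. Now I'll close.

move_arm(
  hand=[0.6,0.7,0.9,0.9,0.9,0.9,0.9,0.9],
  slide=[
    [0,0,0],
    [0,0,0],
    [0,0,0],
    [0,0,0],
    [0,0,0],
    [0,0,0],
    [0,0,0],
    [0,0,0],
  ],
  angular=[
    [0,0,0],
    [0,0,0],
    [0,0,0],
    [0,0,0],
    [0,0,0],
    [0,0,0],
    [0,0,0],
    [0,0,0],
  ],
  newtons=45,
)

```text
time_s: 13.25
position: [539.4, 210.6, 82.9]
ee_rot: [[0.001, -0.0, 1.0], [0.0, 1.0, 0.0], [-1.0, 0.0, 0.001]]
ft_force: [-1.7, 0.6, 5.6]
width: 18.1
```

move_arm(
  hand=[0.9,0.9,0.9,0.9,0.9,0.9,0.9,0.9],
  slide=[
    [0,0,-2],
    [0,0,-5],
    [0,0,-8],
    [0,0,-11],
    [0,0,-14],
    [0,0,-16],
    [0,0,-16],
    [0,0,-16],
  ],
  angular=[
    [0,0,0],
    [0,0,0],
    [0,0,0],
    [0,0,0],
    [0,0,0],
    [0,0,0],
    [0,0,0],
    [0,0,0],
  ],
)

```text
time_s: 14.25
position: [523.1, 210.6, 82.8]
ee_rot: [[0.0, -0.0, 1.0], [0.0, 1.0, 0.0], [-1.0, 0.0, 0.0]]
ft_force: [2.5, 0.6, 6.3]
width: 18.1
```

Run:
```python
from h import *
s=state();print(np.round(s["position"],1),s["width"],np.round(s["ft_force"],1))
p=snapshot("side");b=p["frame"][130:230,200:360]
cv2.imwrite("pics/s7.png",cv2.resize(b,(800,500),interpolation=cv2.INTER_CUBIC))
W=cloud(p).reshape(-1,3)
A=W[(W[:,0]>420)&(W[:,0]<510)&(abs(W[:,1]-210)<12)&(W[:,2]>58)&(W[:,2]<85)]
print("tip x",np.sort(A[:,0])[:8].round(1))
for x in range(440,510,10):
    B=A[(A[:,0]>x)&(A[:,0]<x+10)]; print(x,B[:,2].max().round(1) if len(B) else 0)
```

```text
[523.1 210.6  82.8] 18.06441803807211 [2.5 0.6 6.3]
tip x [443.5 444.1 444.5 444.6 446.5 446.8 447.1 448. ]
440 76.6
450 79.9
460 78.7
470 78.7
480 77.6
490 79.2
500 78.0
```

View pics/s7.png

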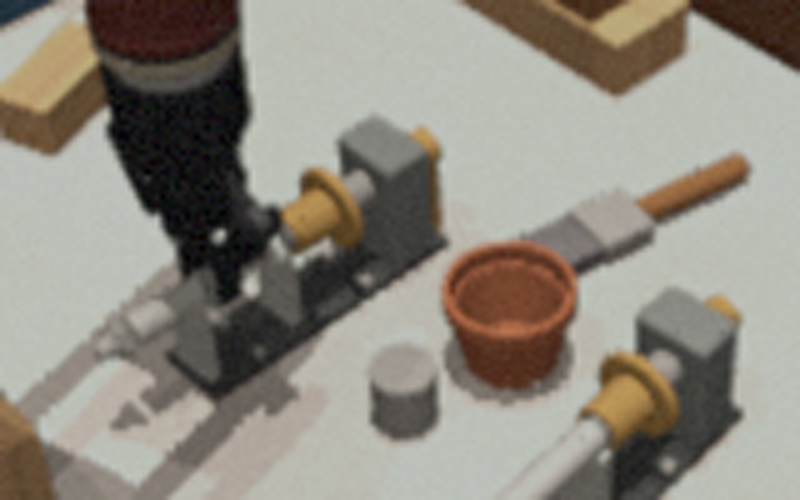

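The tail is clear of the mouth: the tip is at x ≈ 443, so the lance is about 32 mm out. I'll lift it and carry it over to the tray.

move_arm(
  hand=[0.9,0.9,0.9,0.9,0.9,0.9,0.9,0.9],
  slide=[
    [-6,0,0],
    [-20,0,0],
    [-50,0,0],
    [-80,0,0],
    [-105,-15,0],
    [-110,-50,0],
    [-110,-90,0],
    [-110,-130,0],
  ],
  angular=[
    [0,0,0],
    [0,0,0],
    [0,0,0],
    [0,0,0],
    [0,0,0],
    [0,0,0],
    [0,0,0],
    [0,0,0],
  ],
)

```text
time_s: 15.3
position: [522.5, 79.6, 193.0]
ee_rot: [[-0.001, -0.001, 1.0], [0.0, 1.0, 0.001], [-1.0, 0.0, -0.001]]
ft_force: [-0.0, -0.2, -1.1]
width: 18.0
```

Run:
```python
from h import *
s=state();print(np.round(s["position"],1),s["width"],np.round(s["ft_force"],1))
p=snapshot("side");b=p["frame"][110:260,200:400]
cv2.imwrite("pics/s8.png",cv2.resize(b,(800,600),interpolation=cv2.INTER_CUBIC))
```

```text
[522.5  79.6 193. ] 18.045634954136965 [-0.  -0.2 -1.1]
```

View pics/s8.png

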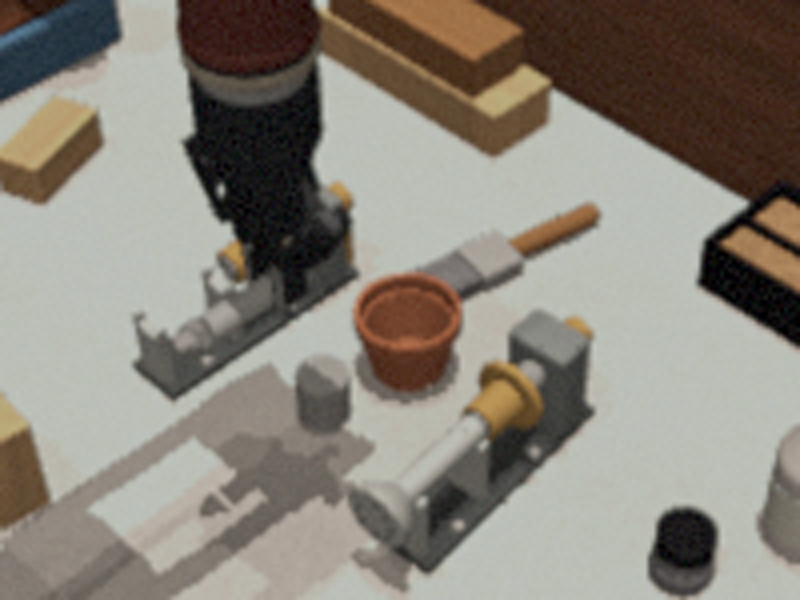

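The lance is held level in the jaws, with the empty saddles behind it. On to the tray.

move_arm(
  hand=[0.9,0.9,0.9,0.9,0.9,0.9,0.9,0.9],
  slide=[
    [0,-35,-2],
    [0,-85,-5],
    [0,-140,-8],
    [0,-195,-11],
    [0,-250,-14],
    [0,-305,-17],
    [0,-355,-20],
    [0,-391,-21.4],
  ],
  angular=[
    [0,0,0],
    [-1,0,0],
    [-3,0,0],
    [-5,0,0],
    [-7,0,0],
    [-9,0,0],
    [-12,0,0],
    [-13.6,0,0],
  ],
)

```text
time_s: 16.35
position: [501.1, -312.2, 192.7]
ee_rot: [[-0.001, -0.235, 0.972], [0.0, 0.972, 0.235], [-1.0, 0.001, -0.0]]
ft_force: [1.3, -0.3, -1.0]
width: 18.2
```

move_arm(
  hand=[0.9,0.9,0.9,0.9,0.9,0.9,0.9,0.9],
  slide=[
    [15,0,0],
    [45,0,0],
    [75,0,0],
    [90,0,0],
    [90,0,0],
    [90,0,0],
    [90,0,0],
    [90,0,0],
  ],
  angular=[
    [0,0,0],
    [0,0,0],
    [0,0,0],
    [0,0,0],
    [0,0,0],
    [0,0,0],
    [0,0,0],
    [0,0,0],
  ],
)

```text
time_s: 17.35
position: [502.3, -310.9, 103.5]
ee_rot: [[0.001, -0.235, 0.972], [-0.001, 0.972, 0.235], [-1.0, -0.001, 0.001]]
ft_force: [0.6, -0.1, -0.1]
width: 17.9
```

Run:
```python
from h import *
s=state();print(np.round(s["position"],1),np.round(s["ee_rot"],3).tolist(),s["width"],np.round(s["ft_force"],1))
P=np.array(s["position"])
for n,sl in(("side",(slice(230,380),slice(300,500))),("top",(slice(170,320),slice(360,560)))):
    p=snapshot(n);b=p["frame"][sl]
    cv2.imwrite(f"pics/{n}9.png",cv2.resize(b,(800,600),interpolation=cv2.INTER_CUBIC))
    Wf=cloud(p)
    for r in regions_of("lance",p)[:3]:
        m=r["mask"]&(p["z_map"]>0); X=Wf[m]
        print(n,round(r["p"],2),r["rect"],np.percentile(X,3,0).round(),np.percentile(X,97,0).round())
    W=Wf.reshape(-1,3)
    u=np.array([.972,.235]);v=np.array([-.235,.972])
    B=np.array([484.1,-314.6]); L=np.stack([(W[:,:2]-B)@u,(W[:,:2]-B)@v,W[:,2]],1)
    A=L[(abs(L[:,0])<85)&(abs(L[:,1])<30)&(L[:,2]>60)&(L[:,2]<110)]
    for x in range(-80,80,10):
        C=A[(A[:,0]>=x)&(A[:,0]<x+10)]
        if len(C): print(n,x,len(C),"y",C[:,1].min().round(1),C[:,1].max().round(1),"z",C[:,2].min().round(1),C[:,2].max().round(1))
```

```text
[ 502.3 -310.9  103.5] [[0.001, -0.235, 0.972], [-0.001, 0.972, 0.235], [-1.0, -0.001, 0.001]] 17.946966949634938 [ 0.6 -0.1 -0.1]
side 0.67 [365.2, 294.4, 386.1, 327.9] [ 430. -332.   87.] [ 514. -302.   98.]
side -70 6 y -3.0 3.7 z 85.9 88.9
side -60 38 y -6.4 7.5 z 83.7 97.1
side -50 51 y -10.6 11.4 z 76.7 99.4
side -40 42 y -9.3 10.1 z 82.5 99.5
side -30 43 y -9.1 10.4 z 83.9 98.9
side -20 33 y -9.1 9.7 z 86.9 99.2
side -10 42 y -9.0 10.0 z 88.8 98.2
side 0 59 y -14.1 16.3 z 84.9 109.3
side 10 90 y -22.0 23.1 z 80.1 109.9
side 20 36 y -22.1 10.1 z 87.8 108.2
side 30 19 y -3.2 9.6 z 90.7 97.8
side 40 6 y 2.6 7.4 z 87.4 92.8
top 0.61 [443.4, 230.7, 454.0, 260.3] [ 460. -322.    6.] [ 542. -295.   96.]
top -30 9 y 8.0 11.2 z 83.5 95.7
top -20 18 y 0.1 10.7 z 82.3 97.2
top -10 16 y -0.2 12.0 z 83.3 97.3
top 20 4 y 11.6 19.1 z 82.4 96.9
top 30 22 y -7.2 11.3 z 85.7 98.3
top 40 21 y -3.8 7.9 z 82.1 93.3
top 50 14 y -2.2 8.7 z 84.9 92.4
top 60 4 y -3.4 6.9 z 87.2 94.8
```

View pics/side9.png

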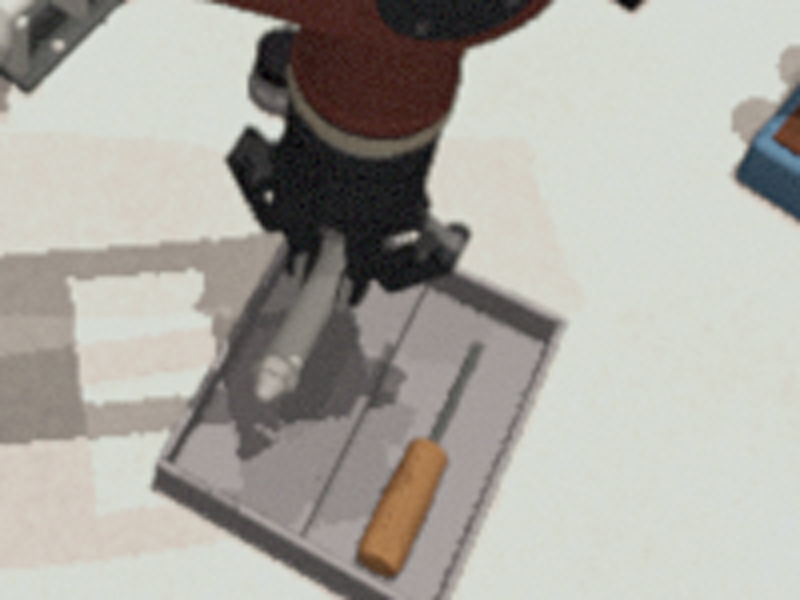

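View pics/top9.png

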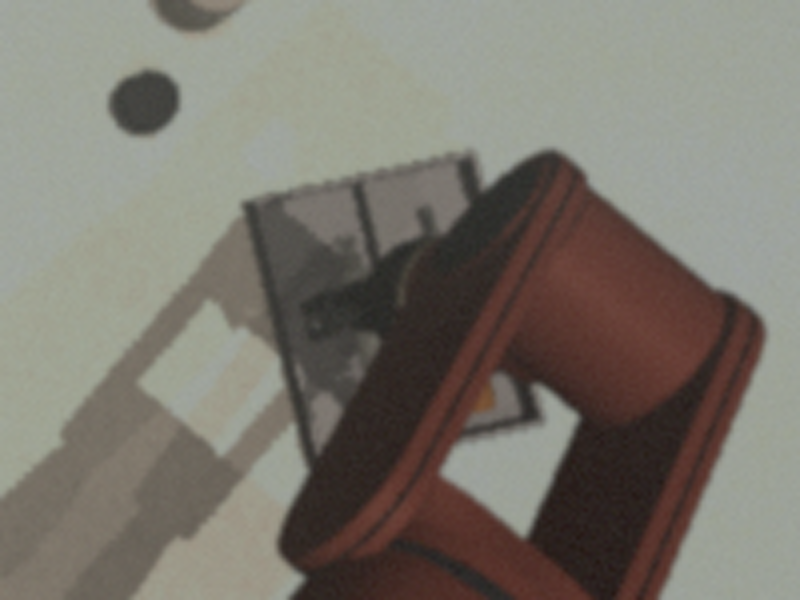

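The lance hangs level, centred over the empty bay within about 1 mm. I'll lower it gently.

move_arm(
  hand=[0.9,0.9,0.9,0.9,0.9,0.9,0.9,0.9],
  slide=[
    [15,0,0],
    [35,0,0],
    [50,0,0],
    [60,0,0],
    [65,0,0],
    [67,0,0],
    [68,0,0],
    [69,0,0],
  ],
  angular=[
    [0,0,0],
    [0,0,0],
    [0,0,0],
    [0,0,0],
    [0,0,0],
    [0,0,0],
    [0,0,0],
    [0,0,0],
  ],
)

```text
time_s: 18.55
position: [502.2, -310.8, 34.1]
ee_rot: [[0.001, -0.235, 0.972], [-0.001, 0.972, 0.235], [-1.0, -0.001, 0.001]]
ft_force: [0.6, -0.3, -1.0]
width: 18.2
```

move_arm(
  hand=[0.9,0.9,0.9,0.9,0.9,0.9,0.9,0.9],
  slide=[
    [0.3,0,0],
    [0.6,0,0],
    [0.9,0,0],
    [1.2,0,0],
    [1.5,0,0],
    [1.5,0,0],
    [1.5,0,0],
    [1.5,0,0],
  ],
  angular=[
    [0,0,0],
    [0,0,0],
    [0,0,0],
    [0,0,0],
    [0,0,0],
    [0,0,0],
    [0,0,0],
    [0,0,0],
  ],
)

```text
time_s: 19.55
position: [502.0, -310.7, 33.3]
ee_rot: [[0.0, -0.235, 0.972], [-0.0, 0.972, 0.235], [-1.0, -0.0, 0.0]]
ft_force: [-4.3, 3.2, 9.7]
width: 18.5
```

```bash
cat > chk.py <<'E'
from h import *
import sys
tag=sys.argv[1]
s=state();print(np.round(s["position"],1),round(s["time_s"],2),s["width"],np.round(s["ft_force"],1),np.round(s["moment"],2))
p=snapshot("side");b=p["frame"][230:380,300:500]
cv2.imwrite(f"pics/{tag}.png",cv2.resize(b,(800,600),interpolation=cv2.INTER_CUBIC))
W=cloud(p).reshape(-1,3)
u=np.array([.972,.235]);v=np.array([-.235,.972])
B=np.array([484.1,-314.6]); L=np.stack([(W[:,:2]-B)@u,(W[:,:2]-B)@v,W[:,2]],1)
A=L[(abs(L[:,0])<85)&(abs(L[:,1])<30)&(L[:,2]>9)&(L[:,2]<35)]
for x in range(-80,80,10):
    C=A[(A[:,0]>=x)&(A[:,0]<x+10)]
    if len(C): print(x,len(C),"y",C[:,1].min().round(1),C[:,1].max().round(1),"z",C[:,2].max().round(1))
E
python3 chk.py s10
```

```text
[ 502.  -310.7   33.3] 19.55 18.489874995927156 [-4.3  3.2  9.7] [ 0.38  0.52 -0.02]
-80 2 y 6.9 13.9 z 9.8
-70 8 y -17.8 18.1 z 19.8
-60 36 y -14.7 21.3 z 27.1
-50 46 y -10.5 12.0 z 28.6
-40 40 y -20.3 10.2 z 28.3
-30 37 y -8.2 21.8 z 26.6
-20 41 y -28.8 27.1 z 28.3
-10 37 y -9.1 17.2 z 27.4
0 54 y -14.7 16.2 z 35.0
10 64 y -21.5 28.3 z 33.6
20 31 y -21.9 28.5 z 33.9
30 20 y -2.6 10.6 z 27.1
40 3 y 2.6 6.3 z 24.4
```

View pics/s10.png

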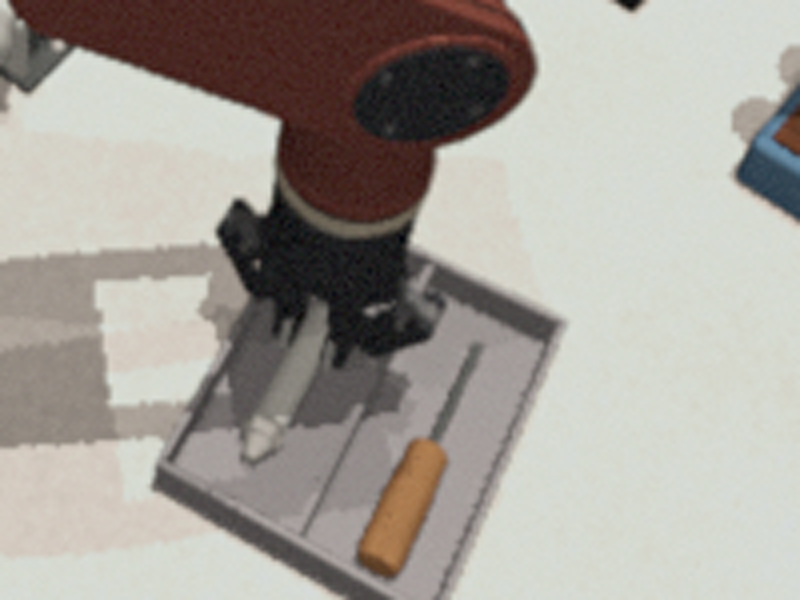

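The lance is in contact with the floor, level, at about 10 N. I'll ease off slightly and open partway so the fingers stay inside the bay.

move_arm(
  hand=[0.9,0.9,0.72,0.68,0.64,0.64,0.64,0.64],
  slide=[
    [-0.4,0,0],
    [-0.8,0,0],
    [-0.8,0,0],
    [-0.8,0,0],
    [-0.8,0,0],
    [-0.8,0,0],
    [-0.8,0,0],
    [-0.8,0,0],
  ],
  angular=[
    [0,0,0],
    [0,0,0],
    [0,0,0],
    [0,0,0],
    [0,0,0],
    [0,0,0],
    [0,0,0],
    [0,0,0],
  ],
)

```text
time_s: 20.6
position: [501.8, -310.5, 32.8]
ee_rot: [[0.0, -0.235, 0.972], [-0.0, 0.972, 0.235], [-1.0, -0.0, 0.0]]
ft_force: [0.4, 0.7, -0.1]
width: 30.9
```

```bash
python3 chk.py s11
```

```text
[ 501.8 -310.5   32.8] 20.6 30.863886021050153 [ 0.4  0.7 -0.1] [-0.02  0.02 -0.07]
-80 3 y 21.6 24.6 z 10.1
-70 7 y -1.1 4.4 z 21.7
-60 36 y -9.8 11.7 z 25.3
-50 44 y -10.5 12.2 z 27.9
-40 39 y -8.7 29.2 z 26.7
-30 37 y -8.5 16.3 z 28.6
-20 39 y -8.9 11.1 z 29.0
-10 36 y -9.0 24.4 z 29.1
0 60 y -22.8 23.0 z 32.9
10 66 y -27.9 29.4 z 33.2
20 40 y -27.7 17.0 z 30.2
30 26 y -8.2 17.0 z 30.7
40 5 y -0.4 6.0 z 24.8
```

View pics/s11.png

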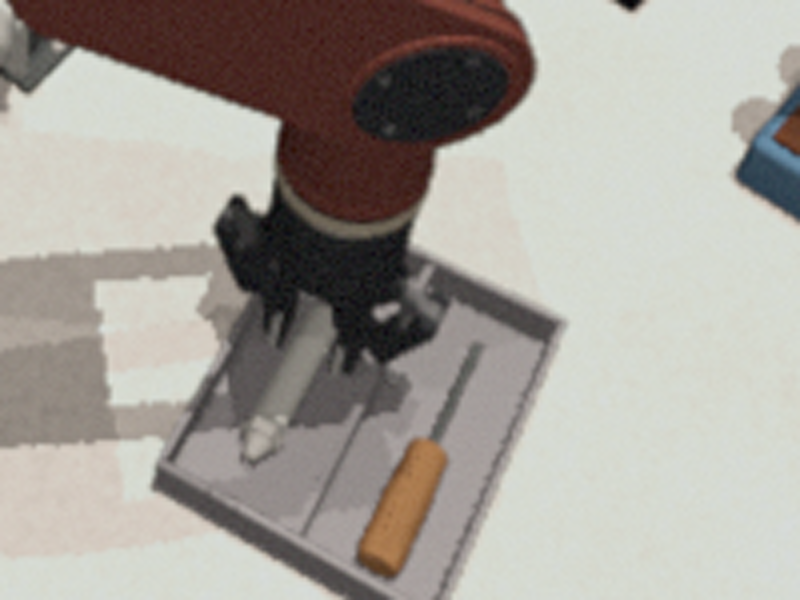

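The jaws are open at 31 mm, the lance has not moved and there is no force. I'll retract straight up, slowly at first.

move_arm(
  hand=[0.64,0.64,0.64,0.64,0.64,0.64,0.64,0.64],
  slide=[
    [-4,0,0],
    [-12,0,0],
    [-25,0,0],
    [-45,0,0],
    [-80,0,0],
    [-130,0,0],
    [-180,0,0],
    [-220,0,0],
  ],
  angular=[
    [0,0,0],
    [0,0,0],
    [0,0,0],
    [0,0,0],
    [0,0,0],
    [0,0,0],
    [0,0,0],
    [0,0,0],
  ],
)

```text
time_s: 21.65
position: [502.2, -310.8, 257.2]
ee_rot: [[0.003, -0.235, 0.972], [-0.003, 0.972, 0.235], [-1.0, -0.003, 0.002]]
ft_force: [-0.2, 0.2, -0.8]
width: 30.5
```

```bash
python3 chk.py s12
python3 - <<'E'
from h import *
p=snapshot("side");cv2.imwrite("pics/s13.png",p["frame"])
q=snapshot("top");cv2.imwrite("pics/t13.png",q["frame"])
for n,p in(("side",p),("top",q)):
    W=cloud(p)
    for k in ["lance_sleeve","block","rose","pot","tin","jar","lance"]:
        for r in regions_of(k,p)[:1]:
            X=W[r["mask"]&(p["z_map"]>0)]; print(n,k,round(r["p"],2),np.round(r["rect"]).tolist(),np.median(X,0).round(),np.percentile(X,3,0).round(),np.percentile(X,97,0).round())
    W=W.reshape(-1,3);F=W[(W[:,0]>590)&(W[:,0]<632)&(abs(W[:,1]-210)<30)&(W[:,2]>84)&(W[:,2]<96)];print("flange x",np.percentile(F[:,0],[5,50,95]).round(1))
E
```

```text
[ 502.2 -310.8  257.2] 21.65 30.53756020630639 [-0.2  0.2 -0.8] [-0.04 -0.04 -0.03]
-80 3 y -7.6 12.8 z 10.3
-70 8 y -3.2 4.3 z 22.1
-60 37 y -21.5 11.8 z 30.9
-50 44 y -12.5 29.7 z 28.8
-40 41 y -18.3 10.3 z 28.5
-30 37 y -8.6 10.5 z 28.5
-20 37 y -15.2 15.1 z 28.1
-10 39 y -8.9 18.4 z 29.0
0 35 y -8.7 10.7 z 28.1
10 36 y -29.7 13.9 z 28.8
20 35 y -27.6 27.6 z 28.1
30 37 y -26.5 26.1 z 28.2
40 21 y -14.2 17.0 z 25.0
50 18 y -5.9 10.0 z 26.5
60 10 y -18.1 6.8 z 23.5
70 2 y -24.0 1.1 z 9.2
side lance_sleeve 0.46 [254.0, 162.0, 274.0, 180.0] [611. 203.  78.] [581. 187.  43.] [632. 234.  93.]
side block 0.62 [184.0, 201.0, 213.0, 243.0] [357. 186.  68.] [342. 173.   4.] [381. 237.  87.]
side rose 0.93 [284.0, 215.0, 322.0, 246.0] [515. -35.  74.] [494. -56.  47.] [590. -15.  88.]
side pot 0.8 [289.0, 179.0, 313.0, 209.0] [652.  95.  41.] [609.  52.   6.] [682. 125.  62.]
side tin 0.51 [270.0, 199.0, 288.0, 216.0] [564.  92.  40.] [551.  80.   8.] [586. 114.  46.]
side lance 0.64 [182.0, 203.0, 216.0, 244.0] [357. 188.  64.] [342. 173.   1.] [381. 265.  87.]
flange x [609.6 614.  617.2]
top lance_sleeve 0.75 [467.0, 224.0, 480.0, 270.0] [ 461. -400.   27.] [ 433. -417.    5.] [ 563. -306.  263.]
top block 0.93 [241.0, 283.0, 271.0, 302.0] [364. 204.  83.] [343. 175.  20.] [382. 237.  87.]
top rose 0.88 [341.0, 208.0, 355.0, 247.0] [533. -29.  75.] [495. -50.  68.] [588. -18.  89.]
top pot 0.68 [290.0, 180.0, 319.0, 206.0] [649.  94.  28.] [610.  58.   2.] [679. 125.  62.]
top tin 0.43 [295.0, 214.0, 308.0, 225.0] [568.  99.  42.] [550.  82.   3.] [585. 119.  46.]
top jar 0.62 [388.0, 186.0, 403.0, 206.0] [ 638. -170.   44.] [ 620. -191.   -1.] [ 664. -153.   48.]
top lance 0.78 [435.0, 233.0, 450.0, 270.0] [ 482. -311.   22.] [ 430. -329.    4.] [ 539. -297.   27.]
flange x [609.8 612.4 615.3]
```

View pics/s13.png

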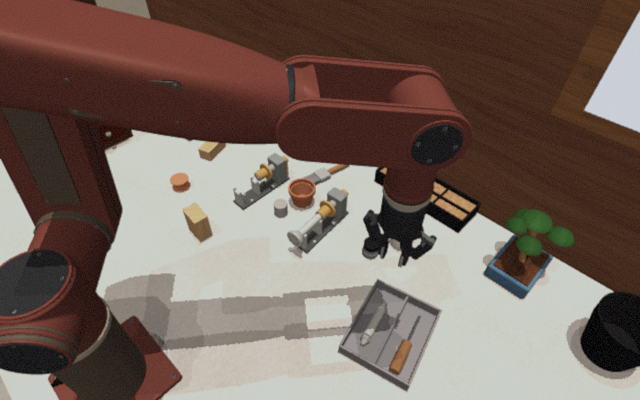

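View pics/s12.png

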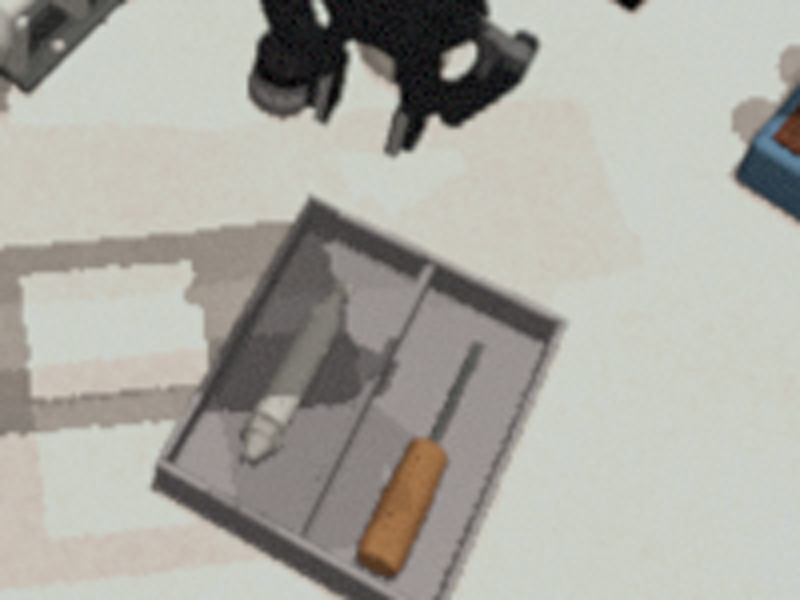

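The lance lies flat in the middle of the empty bay (full picture at about (372,325)). The block stands at (198,222), the sleeve is home, the rose is still coupled and the rake and other things haven't moved. The gripper is clear, so I'll hand in.

Run:
```python
from bench import *
print(job_done())
```

```text
the job is handed in; nothing more can be done
None
```

The jet lance is off its coupler and lying flat in the empty bay of the tray. I handed the job in at about 22 s; no verdict was reported.

**What I did:**
- I lifted the block about 90 mm back from the lance's tip and stood it on the table again.
- I gripped the coupler's sleeve and drew it back about 10 mm. The lance popped out about 16 mm, and the sleeve snapped home when I opened the jaws.
- I drew the lance 16 mm further out, carried it level to the tray and set it on the bay floor with about 10 N of contact. Then I opened the jaws partway and backed straight up.

**Last checks:**
- **Lance:** it lies level and centred in the bay; the top camera also found it there.
- **Sleeve:** the middle of its flange is at x ≈ 612–614 mm, as before the pull.
- **Block:** upright at about (361, 206) mm.
- **Rose, pot, tin and jar:** measured where they were at the start, and the rake looks unmoved in the picture. I did not re-measure the feed bottle, spool, offcut and brush.
- **Gripper:** clear of everything at hand-in, with no contact force at the wrist.

**Disagreements:**
- The detector mislabelled two things in the last pictures: it called the block "lance" in the side view and the rake "lance_sleeve" in the top view. The depth data and the pictures settled both.
- The two cameras differ by 1–2 mm in height and sideways position.
- The jaw opening reads about 2 mm narrow on the round parts.

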